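# Hold the bayonet cap home on the sample canister

### The job

Close the sample canister that is screwed to the desk: pick up its loose cap by the grip bar, drop the cap's two lugs into the two notches of the canister's mouth, press the cap in against the spring and twist it a quarter turn clockwise (seen from above) to its stop. Finish while still gripping the cap, keeping it turned and pressed fully home with its flange flush on the rim, so that a colleague can put in the locking pin; the springs push it back if you let go. Leave the bottle, the carton and the white-lidded specimen cup where they are.

Things in the scene. Friction and masses are not known exactly. Their poses are not given: they have to be found in the camera images.
- cap_grip (a point): Middle of the upright grip bar of the loose grey cap (0.11 kg, 70 mm tall, standing on its plug). x along the bar, in line with the two lugs; z up. Bar 48 mm long (x), 14 mm thick (y: grasp across it), from 24 mm below this point (top of the flange) to 13 mm above it. Flange: disc of 68 mm diameter, 6 mm thick. A half turn about z gives the same cap.
- cap_foot (a point): Centre of the plug's lower end, 57 mm below cap_grip, same axes. The plug is 40 mm in diameter and 27 mm long, up to the flange's underside. Two lugs at its lower end stand out to 27 mm from the axis along +x and -x, 8 mm wide, 11 mm high.
- mouth (a point): Centre of the canister's rim, 90 mm above the desk; aluminium can, 76 mm diameter, its round foot (104 mm, 15 mm thick) fixed to the desk. x along the two entry notches (a half turn is the same), z up. The mouth is a collar 12 mm thick, bore 43 mm, with notches 11 mm wide along +x and -x, open outwards; below it the can is hollow (62 mm), so lugs turn only once their tops are under the collar.
- seat (a point): Centre of the spring plate's top inside the canister, 17 mm below the rim when free. With the plug resting on it cap_grip is 40 mm above the rim. Pressing takes 4 N at first, 9 N at the end: after 6 mm the lugs are under the collar and can turn, after 10 mm the flange is flush on the rim (cap_grip 30 mm above it). Let go, the cap rises 4 mm till its lugs meet the collar, and tends to turn back.
- press_depth (a joint): How far the spring plate is pressed down, m: 0 when free, 0.010 when the cap's flange is flush on the rim.
- turn (a joint): How far the spring plate is turned clockwise seen from above (negative about z), rad: 0 at rest, 1.48 at the stop, with a return spring of up to 0.15 N m. Two dogs on the plate are pushed round by the cap's lugs; the cap turns about 0.09 rad before it takes the plate along, so the stop is about 90 degrees from the notches.
- iodine_bottle: Bystander: brown bottle with a yellow cap, 37 mm diameter, 84 mm tall; origin at the centre of its underside.
- test_kit_2: Bystander: small flat green and white carton, 62 x 112 x 21 mm; origin at the centre of its underside.
- specimen_cup_2: Bystander: clear specimen cup with a white screw lid, 66 mm diameter, 75 mm tall; origin at the centre of its underside.
Things that resemble listed ones, but are neither listed nor needed, are in the scene too. What is shaped like the part that bears mouth but turquoise is not meant. What is shaped like the part that bears cap_grip but yellow is not meant.

How it is judged:
By the outcome, as a careful person would: the job done as asked, in the order asked, and still so for the second after the job is handed in, while the arm keeps its last pose, push and grip.
It also fails if it takes over 45 s, if anything falls off the work surface, if the arm or the gripper's body presses on something with over 40 N, if the wrist force passes 120 N, or if a joint passes its speed limit or range.

### The arm

A 7-joint arm with a two-finger parallel gripper is mounted at the origin on the work surface; the furniture and walls round the work are solid. World frame = base frame: x ahead of the robot, y to its left, z up, the work surface at z = 0. Lengths are in mm, angles in rad, forces in N, time in s.
With the tool pointing down it reaches from about 425 to 825 mm from the base axis. Payload 3.6 kg.
Tool frame: the origin (TCP) lies midway between the tips of the shut fingers; the grasp point (between the pads) lies robot.hold_point_z behind it (robot.hold_point_z is the distance from the TCP to the grasp point, in mm); z points along the fingers, y is the direction in which the jaws open and shut (so a half turn about z gives the same grasp; the last joint's range is limited). The gripper opens to 93 mm and grips with 3 to 60 N. Pads are 15 mm wide; open, the fingers measure 128 mm over their backs; the gripper's body (75 mm by 188 mm) begins 65 mm behind the grasp point.
Start: joints at [1.202, 0.615, -0.013, 1.423, 0.008, 1.103, -0.04], TCP at [218.492, -612.145, 192.54] pointing down, gripper open.
Joint ranges: [-3.12, 3.12], [-0.3, 2.06], [-1.34, 1.32], [0.26, 2.42], [-1.36, 4.5], [0.01, 1.98], [-2.84, 2.84]. Speed limits (rad/s): [2.79, 2.79, 3.14, 3.14, 3.14, 3.14, 3.14].

### API

Orientations are given as a unit quaternion [w, x, y, z].
In Python, from workcell import robot, vision gives the robot as it stands.
- The arm moves only by the shell command python3 -m inch 'ROWS' [OPENING]. ROWS is JSON, a list of rows, each a list of 2 entries, a list of its own where there are three numbers: the shift along the tool's x, y, z in cm, then the turn, a rotation vector about the tool's x, y, z in degrees. A call has exactly 10 rows; each row is the pose to reach, as a shift and turn from the pose commanded when the call began, along the tool's axes at that moment; what a row does not reach only later rows make up. A row lasts 1/10 s, in which the tool goes at most 50 mm and 8.59 degrees, less where a joint would pass 70% of its speed; a pose out of reach is approached as far as the arm can. A call with a gripper value outside its range is refused whole. OPENING is the gripper command: -1 is fully open, 1 is shut, values between are in proportion, set as the call begins (- or left out, the last holds). The fingers move at their own pace and stop on an object; the grip force is fixed at half the most. Time passes only in rows, so rows that repeat a pose let the fingers close, or fill a call up. It gives the time, the measured TCP pose, the force and the opening at its end, in the units of the state.
- robot.state(): the state, without advancing time (a new reading comes with each control period).
- vision.get_image(name): name is "scene" or "top" or "wrist"; returns the picture (384x512x3 uint8, red, green, blue); there is no depth.
- vision.camera_params(name): a dict with "fov_y" (degrees; the focal length in pixels is half the picture's height over the tangent of half this angle, whatever the lens; pixels are square), "cx", "cy" (the principal point, pixels), "extrinsics" (4x4, takes a point from world to camera coordinates); the wrist camera has in their place "tool_from_camera" (4x4, takes a point from camera to tool coordinates, whose origin is the TCP and whose axes are the flange's). Camera axes: x right, y up, looking along -z (the intrinsics and any distortion apply to the point x, -y, -z); pixel columns grow to the right and rows downward; lengths in mm; the calibration is good to about 2 mm. A picture is of the moment at which its call begins: read the wrist's pose just before it. camera_params takes no time and is no camera call.
- robot.close_job(): hands the job in, once; it reports no verdict.
The state is a dict: "clock": time; "joints": joint angles; "joint_velocities": joint speeds; "joint_efforts": joint torques, N m; "tcp_pos": TCP position; "tcp_rot": TCP orientation; "force": force on the tool from outside, world axes, zero at the start; "moment": the same for the moment, N m; "gripper_width": finger opening in mm.
Only numpy, scipy, OpenCV 4.12 (cv2) and the standard library are available. Lean on these libraries where they do the work, as an engineer would, in place of code of your own. Each camera call takes 0.05 s, during which the arm holds its last target.

## Working session

There is one attempt and no reset: what is moved stays moved. The work goes in short steps, Python scripts to look and compute and a shell command to move; the robot and the scene stay as the last step left them, time stands still between calls to the robot, and variables do not carry over. Pictures are saved under pics/ and viewed, and the job is handed in when it is done.

```bash
ls; mkdir -p pics
python3 - <<'E'
from workcell import robot, vision
import cv2
print(robot.state(), robot.hold_point_z)
for n in ["scene","top","wrist"]:
    p=vision.camera_params(n); print(n,p)
    cv2.imwrite(f"pics/{n}0.png",vision.get_image(n)[:,:,::-1])
E
```

```text
pics
{'clock': 0.0, 'joints': array([ 1.20150567,  0.61591142, -0.01264589,  1.42485786,  0.00811874,
        1.10340075, -0.04041409]), 'joint_velocities': array([ 0.00087437,  0.0016764 ,  0.00068653, -0.0011704 , -0.00114606,
       -0.00157194,  0.00189448]), 'joint_efforts': array([ 5.94307903e-05, -4.58937407e+01,  2.09076181e-01, -1.65745980e+01,
       -6.10494870e-02,  2.02864636e-02,  2.28726244e-04]), 'tcp_pos': array([ 218.21078014, -611.38277495,  191.39984167]), 'tcp_rot': array([-1.24183917e-03,  9.85339730e-01,  1.70599001e-01, -2.32952965e-04]), 'force': array([-0.24049148,  0.87102907, -0.20647032]), 'moment': array([-0.0026718 ,  0.00987255,  0.02636773]), 'gripper_width': 92.78801183561134} 18.8
scene {'fov_y': 44.44982696393755, 'cx': 254.5348552334452, 'cy': 198.152762190146, 'extrinsics': array([[-7.35802503e-01, -6.77191798e-01,  2.43817838e-03,
         3.31782964e+02],
       [ 4.74185001e-01, -5.12648431e-01,  7.15779415e-01,
        -2.13696785e+02],
       [-4.83470021e-01,  5.27828433e-01,  6.98322193e-01,
        -1.07985337e+03],
       [ 0.00000000e+0
[... 253 characters left out ...]
  [ 9.89488221e-01,  2.01886309e-02,  1.43197343e-01,
        -4.04784816e+02],
       [-1.43200721e-01, -1.28572561e-03,  9.89692831e-01,
        -1.07724845e+03],
       [ 0.00000000e+00,  0.00000000e+00,  0.00000000e+00,
         1.00000000e+00]])}
wrist {'fov_y': 64.20174876072642, 'cx': 253.11956341520613, 'cy': 188.75243858401927, 'tool_from_camera': array([[ 6.30773279e-04,  9.55722113e-01,  2.94270021e-01,
         8.28252318e+01],
       [ 9.99999783e-01, -6.59024810e-04, -3.15546549e-06,
         4.48087149e-01],
       [ 1.90915497e-04,  2.94269959e-01, -9.55722321e-01,
        -1.92655094e+02],
       [ 0.00000000e+00,  0.00000000e+00,  0.00000000e+00,
         1.00000000e+00]])}
```

View pics/scene0.png

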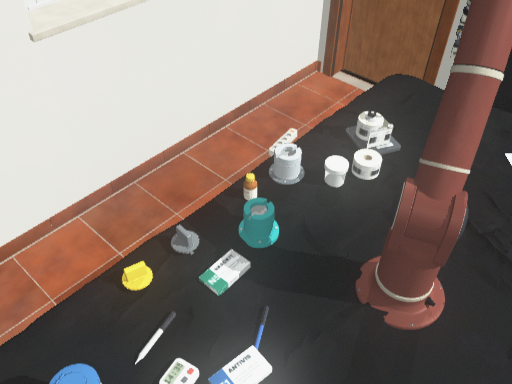

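View pics/top0.png

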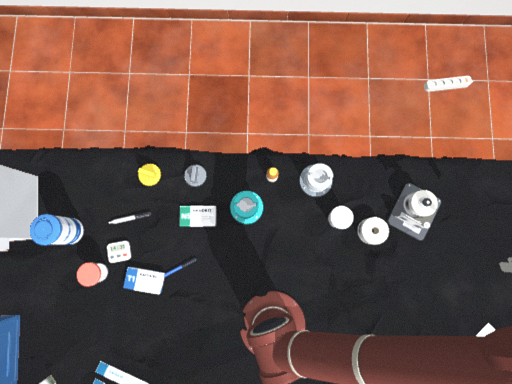

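View pics/wrist0.png

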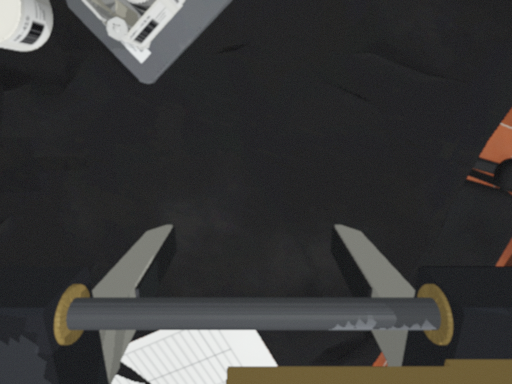

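The grey cap is at top (195,175) and scene (184,240); the yellow one at top (149,175) is the decoy. The aluminium canister is at top (317,180) and scene (287,160); the turquoise one at top (247,207) is the decoy. Next I'll take enlarged crops to confirm and compute positions.

```bash
cat > h.py <<'E'
import numpy as np, cv2
from workcell import robot, vision
from scipy.spatial.transform import Rotation as R
def K(n):
    p=vision.camera_params(n); f=192/np.tan(np.radians(p["fov_y"]/2)); return f,p["cx"],p["cy"],p
def campose(n,st=None):
    p=vision.camera_params(n)
    if n!="wrist": return np.linalg.inv(p["extrinsics"])
    T=np.eye(4); q=st["tcp_rot"]; T[:3,:3]=R.from_quat([q[1],q[2],q[3],q[0]]).as_matrix(); T[:3,3]=st["tcp_pos"]
    return T@p["tool_from_camera"]
def ray(n,u,v,st=None):
    f,cx,cy,_=K(n); T=campose(n,st)
    return T[:3,3], T[:3,:3]@np.array([(u-cx)/f,-(v-cy)/f,-1.])
def at_z(n,u,v,z,st=None):
    o,d=ray(n,u,v,st); return o+d*(z-o[2])/d[2]
def proj(n,P,st=None):
    f,cx,cy,_=K(n); T=np.linalg.inv(campose(n,st)); P=np.atleast_2d(P)
    c=P@T[:3,:3].T+T[:3,3]; return np.c_[cx+f*c[:,0]/-c[:,2], cy-f*c[:,1]/-c[:,2]]
def ik_yaw(st): # yaw of tool y axis in world
    q=st["tcp_rot"]; return R.from_quat([q[1],q[2],q[3],q[0]]).as_matrix()
E
python3 - <<'E'
from h import *
print("cap",at_z("top",195,175,33), "can", at_z("top",317,178,90))
st=robot.state(); print(ik_yaw(st).round(3))
t=cv2.imread("pics/top0.png"); s=cv2.imread("pics/scene0.png")
a=[cv2.resize(t[y-28:y+28,x-28:x+28],(390,390),interpolation=cv2.INTER_CUBIC) for x,y in [(195,175),(317,180)]]
a2=[cv2.resize(s[y-28:y+28,x-28:x+28],(390,390),interpolation=cv2.INTER_CUBIC) for x,y in [(184,240),(287,160)]]
cv2.imwrite("pics/crop.png",cv2.resize(np.vstack([np.hstack(a),np.hstack(a2)]),(600,600)))
E
```

```text
cap [452.07571763 250.49679271  33.        ] can [ 439.62324997 -122.44579077   90.        ]
[[ 0.942  0.336 -0.001]
 [ 0.336 -0.942  0.002]
 [-0.    -0.002 -1.   ]]
```

View pics/crop.png

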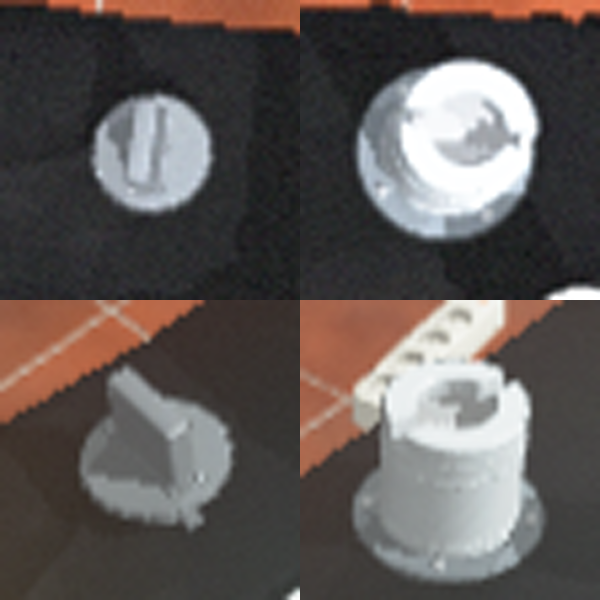

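The grey cap (top crop: disc with its bar along world x, lug visible in line with the bar) and the aluminium can (notches visible, roughly along world y) match the description; the yellow and turquoise ones are excluded by the task. I'll go over the can first for a wrist view.

```bash
python3 -m inch '[[[2,-2,-1],[0,0,0]],[[5,-5.2,-2],[0,0,0]],[[8.1,-8.4,-3],[0,0,0]],[[11.2,-11.6,-4],[0,0,0]],[[14.3,-14.8,-5],[0,0,0]],[[17.4,-18,-5],[0,0,0]],[[20.5,-21.2,-5],[0,0,0]],[[23.6,-24.4,-5],[0,0,0]],[[26.7,-27.6,-5],[0,0,0]],[[29.8,-30.8,-5],[0,0,0]]]' -1
python3 -m inch '[[[3,-3.1,0],[0,0,0]],[[5.5,-5.7,0],[0,0,0]],[[7,-7.2,0],[0,0,0]],[[7.5,-7.8,0],[0,0,0]],[[7.5,-7.8,0],[0,0,0]],[[7.5,-7.8,0],[0,0,0]],[[7.5,-7.8,0],[0,0,0]],[[7.5,-7.8,0],[0,0,0]],[[7.5,-7.8,0],[0,0,0]],[[7.5,-7.8,0],[0,0,0]]]' -1
python3 - <<'E'
from h import *
st=robot.state(); im=vision.get_image("wrist"); cv2.imwrite("pics/wcan.png",im[:,:,::-1])
np.save("wcan.npy",st,allow_pickle=True); print(st["tcp_pos"],st["joints"],ik_yaw(st).round(3))
print(proj("wrist",[440,-122,90],st))
E
```

```text
clock: 1.15
tcp_pos: [395.9, -220.1, 242.6]
tcp_rot: [0.0, 0.985, 0.17, -0.0]
force: [0.2, -0.5, -0.2]
gripper_width: 93.0
clock: 2.15
tcp_pos: [439.9, -123.7, 242.6]
tcp_rot: [-0.0, 0.985, 0.17, -0.0]
force: [-0.5, 1.1, 0.2]
gripper_width: 93.0
[ 439.86623098 -123.6618504   242.57363976] [ 0.36959865  0.26695432 -0.18464163  1.87169708  0.05728773  1.00805237
 -1.06812742] [[ 0.942  0.335 -0.   ]
 [ 0.335 -0.942  0.   ]
 [-0.    -0.    -1.   ]]
[[251.43316084 168.79563978]]
```

View pics/wcan.png

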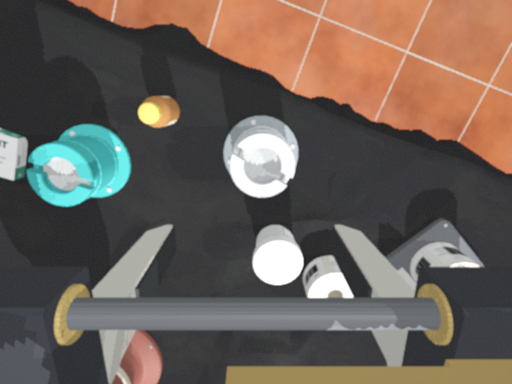

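Run:
```python
from h import *
im=cv2.imread("pics/wcan.png"); c=im[115:205,215:305]
cv2.imwrite("pics/wcanc.png",cv2.resize(c,(540,540),interpolation=cv2.INTER_CUBIC))
```

```text
(no output)
```

View pics/wcanc.png

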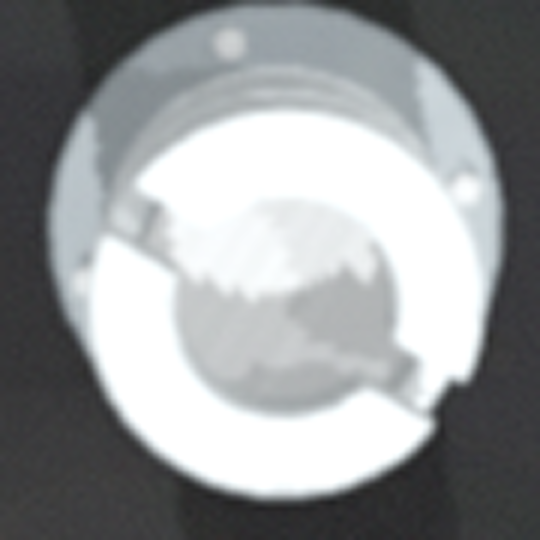

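Run:
```python
from h import *
from scipy.optimize import least_squares
st=np.load("wcan.npy",allow_pickle=True).item()
im=cv2.imread("pics/wcan.png",0)
m=np.zeros_like(im); m[115:205,215:305]=(im[115:205,215:305]>225)
n,l,s,c=cv2.connectedComponentsWithStats(m); ks=[i for i in range(1,n) if s[i,4]>150]; print(s[ks])
m=np.isin(l,ks).astype(np.uint8)
cn=np.vstack(cv2.findContours(m,cv2.RETR_EXTERNAL,cv2.CHAIN_APPROX_NONE)[0])[:,0]
h=cv2.convexHull(cn)[:,0]
W=np.array([at_z("wrist",u,v,90,st)[:2] for u,v in h])
f=lambda p: np.hypot(*(W-p[:2]).T)-p[2]
r=least_squares(f,[440,-122,38],loss="soft_l1"); print(r.x, f(r.x).round(1))
def b(x,y): return at_z("wrist",215+(x+.5)/6-.5,115+(y+.5)/6-.5,90,st)[:2]
U=[b(138,188),b(463,380)];L=[b(108,238),b(434,425)]
for a in (U,L):
    d=a[1]-a[0]; print("az",np.degrees(np.arctan2(d[1],d[0])),np.linalg.norm(d))
print("mid",(U[0]+U[1]+L[0]+L[1])/4, U[0]-L[0],U[1]-L[1])
```

```text
[[ 238  134   58   49 1463]
 [ 228  155   58   42  911]]
[ 447.57899377 -132.30124241   37.5061318 ] [ 0.5 -0.1 -0.1 -0.4 -0.9 -0.1  0.1 -0.1 -0.  -0.1  0.1 -0.  -0.1  0.
 -0.  -0.1 -0.2  0.1  1.9  2.  -0.4 -0.3 -0.4 -0.4 -0.3 -0.3 -0.2  5.6
  0.8]
az -101.247860680565 73.02565996395079
az -100.77618986690932 73.25002283831365
mid [ 447.30388169 -133.10558202] [10.94456855 -2.30356426] [10.3964267  -1.96832728]
```

Mouth: about (447.4,-132.7,90), notch axis azimuth -101°. Moving over the cap.

```bash
python3 -m inch '[[[1.2,-3,0],[0,0,0]],[[2.8,-7.2,0],[0,0,4]],[[4.6,-11.6,0],[0,0,8]],[[6.4,-16,0],[0,0,12]],[[8.2,-20.5,1],[0,0,16]],[[10,-25,2],[0,0,20]],[[11.6,-29.5,3],[0,0,25]],[[12.8,-32.6,4],[0,0,25]],[[13.5,-34.4,4],[0,0,25]],[[13.6,-34.6,4],[0,0,25]]]' -1
python3 -m inch '[[[0,0,0],[0,0,0]],[[0,0,0],[0,0,0]],[[0,0,0],[0,0,0]],[[0,0,0],[0,0,0]],[[0,0,0],[0,0,0]],[[0,0,0],[0,0,0]],[[0,0,0],[0,0,0]],[[0,0,0],[0,0,0]],[[0,0,0],[0,0,0]],[[0,0,0],[0,0,0]]]' -1
python3 - <<'E'
from h import *
st=robot.state(); im=vision.get_image("wrist"); cv2.imwrite("pics/wcap.png",im[:,:,::-1])
np.save("wcap.npy",st,allow_pickle=True); print(st["tcp_pos"],st["joints"],ik_yaw(st).round(3))
u,v=proj("wrist",[452,250,33],st)[0].astype(int); print(u,v)
c=im[v-65:v+65,u-65:u+65,::-1]
cv2.imwrite("pics/wcapc.png",cv2.resize(c,(600,600),interpolation=cv2.INTER_CUBIC))
E
```

```text
clock: 3.2
tcp_pos: [450.9, 251.8, 202.2]
tcp_rot: [-0.001, 0.999, -0.044, -0.001]
force: [0.2, -0.1, -0.0]
gripper_width: 93.1
clock: 4.2
tcp_pos: [451.8, 248.4, 202.6]
tcp_rot: [-0.0, 0.999, -0.047, 0.0]
force: [0.4, 0.6, 0.2]
gripper_width: 92.9
[451.78798134 248.39507592 202.59085892] [-0.37164517  0.40532381 -0.24719178  1.789183    0.11792506  0.96140606
 -2.3314183 ] [[ 0.996 -0.093  0.   ]
 [-0.093 -0.996  0.   ]
 [ 0.    -0.    -1.   ]]
251 166
```

View pics/wcapc.png

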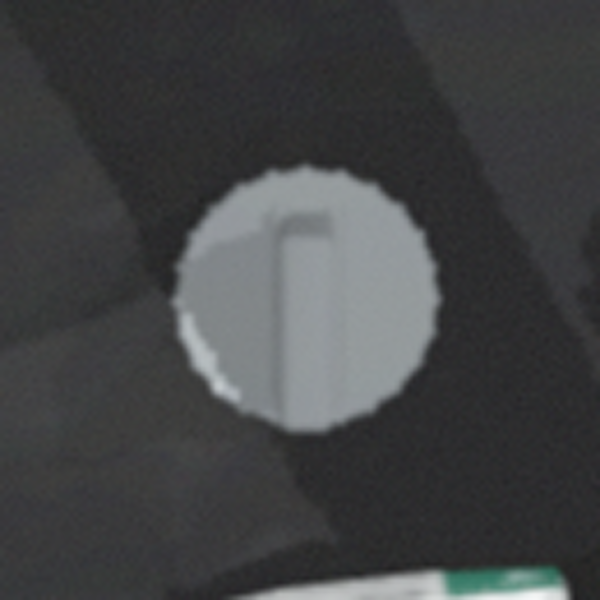

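Run:
```python
from h import *
st=np.load("wcap.npy",allow_pickle=True).item()
u0,v0=251-65,166-65; s=130/600
def b(x,y,z): return at_z("wrist",u0+(x+.5)*s-.5,v0+(y+.5)*s-.5,z,st)[:2]
print("flange",b(307.5,299,33),"bar mid top",(b(307,232,70)+b(307,425,70))/2)
print(np.linalg.norm(b(283,232,70)-b(283,425,70)),np.linalg.norm(b(283,300,70)-b(331,300,70)))
for x in(283,331):
    d=b(x,232,70)-b(x-.5,425,70); print(np.degrees(np.arctan2(d[1],d[0])))
Rt=ik_yaw(st); print(Rt.T@(np.r_[b(307.5,299,33),57-18.8]-st["tcp_pos"]))
im=cv2.imread("pics/wcap.png",0)[v0:v0+130,u0:u0+130]
m=(im>95).astype(np.uint8); n,l,ss,c=cv2.connectedComponentsWithStats(m[:118]); i=1+np.argmax(ss[1:,4])
cn=cv2.findContours((l==i).astype(np.uint8),0,1)[0]; cn=max(cn,key=len)
e=cv2.fitEllipse(cv2.convexHull(cn)); print(e, at_z("wrist",u0+e[0][0],v0+e[0][1],32,st))
```

```text
flange [452.83806824 249.23439856] bar mid top [453.58095891 249.15986281]
47.05596654084701 11.301135436149556
-5.803700802126827
-5.2305137701680104
[  0.96539126  -0.93036894 164.39088805]
((65.74134826660156, 64.1926498413086), (56.51701736450195, 57.19977569580078), 61.445472717285156) [452.91390152 249.83008114  32.        ]
```

The cap is at about (453,249.4), with the bar aligned to the tool x axis. Descending, then gripping.

```bash
python3 -m inch '[[[0.1,-0.1,2],[0,0,0]],[[0.1,-0.1,5],[0,0,0]],[[0.1,-0.1,8],[0,0,0]],[[0.1,-0.1,11],[0,0,0]],[[0.1,-0.1,13],[0,0,0]],[[0.1,-0.1,14.5],[0,0,0]],[[0.1,-0.1,15.5],[0,0,0]],[[0.1,-0.1,16.2],[0,0,0]],[[0.1,-0.1,16.4],[0,0,0]],[[0.1,-0.1,16.4],[0,0,0]]]' -1
python3 -m inch '[[[0,0,0],[0,0,0]],[[0,0,0],[0,0,0]],[[0,0,0],[0,0,0]],[[0,0,0],[0,0,0]],[[0,0,0],[0,0,0]],[[0,0,0],[0,0,0]],[[0,0,0],[0,0,0]],[[0,0,0],[0,0,0]],[[0,0,0],[0,0,0]],[[0,0,0],[0,0,0]]]' 1
```

```text
clock: 5.25
tcp_pos: [453.2, 249.5, 38.8]
tcp_rot: [-0.0, 0.999, -0.047, 0.0]
force: [-0.0, -0.3, 1.2]
gripper_width: 93.1
clock: 6.25
tcp_pos: [452.9, 249.3, 38.6]
tcp_rot: [-0.0, 0.999, -0.047, -0.0]
force: [-0.2, -0.1, 0.6]
gripper_width: 17.3
```

```bash
python3 -m inch '[[[0,0,0],[0,0,0]],[[0,0,0],[0,0,0]],[[0,0,0],[0,0,0]],[[0,0,0],[0,0,0]],[[0,0,0],[0,0,0]],[[0,0,0],[0,0,0]],[[0,0,-1],[0,0,0]],[[0,0,-4],[0,0,0]],[[0,0,-8],[0,0,0]],[[0,0,-12],[0,0,0]]]' 1
python3 - <<'E'
from h import *
st=robot.state(); im=vision.get_image("wrist"); cv2.imwrite("pics/wh.png",im[:,:,::-1])
np.save("wh.npy",st,allow_pickle=True);print(st["tcp_pos"],st["gripper_width"])
E
```

```text
clock: 7.25
tcp_pos: [452.3, 248.9, 160.2]
tcp_rot: [0.0, 0.999, -0.047, -0.0]
force: [0.9, -0.9, -0.8]
gripper_width: 13.7
[452.31632756 248.9420988  160.21726073] 13.697712146812638
```

View pics/wh.png

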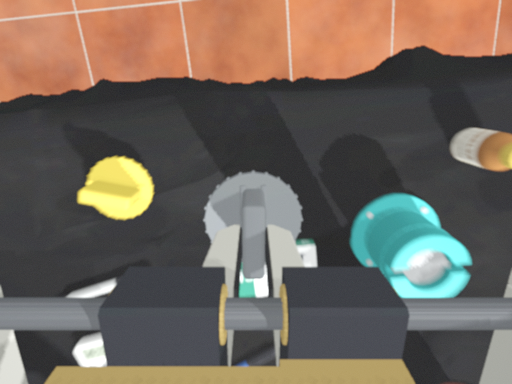

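```bash
cat > fl.py <<'E'
from h import *
from scipy.optimize import least_squares
im=cv2.imread("pics/wh.png"); g=cv2.cvtColor(im,cv2.COLOR_BGR2GRAY)
hsv=cv2.cvtColor(im,cv2.COLOR_BGR2HSV)
m=((g>80)&(hsv[...,1]<70)).astype(np.uint8); m[240:]=0; m[:150]=0; m[:,:190]=0; m[:,320:]=0
pts=[]
for a in np.radians(np.arange(-20,201,5)): # up arc
    for r in np.arange(60,20,-.25):
        u,v=253+r*np.cos(a),218-r*np.sin(a)
        if m[int(round(v)),int(round(u))]: pts.append((u,v)); break
f,cx,cy,p=K("wrist"); T=p["tool_from_camera"]
for z in (5.2,):
    W=[]
    for u,v in pts:
        d=T[:3,:3]@np.array([(u-cx)/f,-(v-cy)/f,-1.]); o=T[:3,3]; W.append((o+d*(z-o[2])/d[2])[:2])
    W=np.array(W)
    F=lambda q:np.hypot(*(W-q[:2]).T)-34
    r=least_squares(F,[0,0],loss="soft_l1"); print(len(pts),r.x,F(r.x).round(1))
    F2=lambda q:np.hypot(*(W-q[:2]).T)-q[2]
    print(least_squares(F2,[0,0,34],loss="soft_l1").x)
E
python3 fl.py
```

```text
45 [ 0.57627178 -0.15813086] [ 0.6  1.8  0.1  0.3  0.8 -0.   0.3  0.9 -0.3  0.2  0.3 -0.3  0.3  0.4
 -0.3  0.1  0.9 -0.5 -0.1  0.5 -0.2 -0.5  0.8 -0.6 -0.3  0.3 -0.3 -0.8
  0.6 -0.2  0.1 -0.   0.9  0.1 -0.2  0.4 -0.2  0.3  1.2  0.1  0.7  0.4
  0.2  1.2  0.2]
[ 0.0445828  -0.15246839 34.46303196]
```

```bash
python3 -m inch '[[[0.2,2.5,-1],[0,0,-6]],[[0.5,6.5,-2],[0,0,-14]],[[0.9,11,-2],[0,0,-22]],[[1.2,15.5,-2],[0,0,-30]],[[1.6,20,-2],[0,0,-38]],[[2,24.5,-2],[0,0,-46]],[[2.3,29,-2],[0,0,-54]],[[2.6,33,-2],[0,0,-62]],[[2.9,36.5,-2],[0,0,-70]],[[3,38.1,-2],[0,0,-77]]]' 1
python3 -m inch '[[[0,0,0],[0,0,-5]],[[0,0,0],[0,0,-7.4]],[[0,0,0],[0,0,-7.4]],[[0,0,0],[0,0,-7.4]],[[0,0,0],[0,0,-7.4]],[[0,0,0],[0,0,-7.4]],[[0,0,0],[0,0,-7.4]],[[0,0,0],[0,0,-7.4]],[[0,0,0],[0,0,-7.4]],[[0,0,0],[0,0,-7.4]]]' 1
python3 - <<'E'
from h import *
st=robot.state(); im=vision.get_image("wrist"); t=vision.get_image("top");s=vision.get_image("scene")
cv2.imwrite("pics/w2.png",im[:,:,::-1]);cv2.imwrite("pics/t2.png",t[:,:,::-1]);cv2.imwrite("pics/s2.png",s[:,:,::-1])
np.save("w2.npy",st,allow_pickle=True);M=ik_yaw(st);print(st["tcp_pos"],st["gripper_width"],M.round(4),np.degrees(np.arctan2(M[1,0],M[0,0])),st["force"],st["moment"],st["joints"])
E
```

```text
clock: 8.3
tcp_pos: [446.2, -137.7, 178.7]
tcp_rot: [0.001, 0.811, 0.585, -0.001]
force: [0.3, 1.2, -0.5]
gripper_width: 13.3
clock: 9.3
tcp_pos: [447.2, -132.9, 178.6]
tcp_rot: [-0.0, 0.771, 0.636, 0.0]
force: [-1.4, -0.2, -0.8]
gripper_width: 13.1
[ 447.1965726  -132.86994254  178.58599564] 13.121443875407543 [[ 0.19    0.9818  0.    ]
 [ 0.9818 -0.19    0.    ]
 [ 0.     -0.     -1.    ]] 79.04609772640966 [-1.38429107 -0.16464576 -0.78974328] [-0.00078754 -0.07402843  0.03247973] [ 0.65657923  0.39926399 -0.57236247  1.94032318  0.27678058  0.87955545
 -0.24947792]
```

View pics/w2.png

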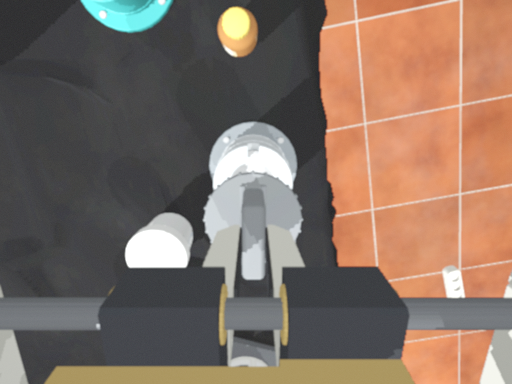

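View pics/s2.png

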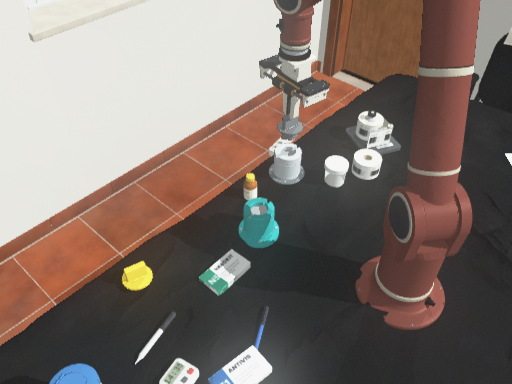

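Run:
```python
from h import *
st=np.load("w2.npy",allow_pickle=True).item()
im=cv2.imread("pics/w2.png")
k=6; x0,y0,w,h=200,110,110,80
c=cv2.resize(im[y0:y0+h,x0:x0+w],None,fx=k,fy=k,interpolation=cv2.INTER_CUBIC)
C=np.array([447.4,-132.7,90]); a=np.linspace(0,2*np.pi,200)
az=np.radians(79); X=np.array([np.cos(az),np.sin(az),0]);Y=np.array([-X[1],X[0],0])
def draw(P,col):
    q=((proj("wrist",P,st)-[x0,y0]+.5)*k).astype(int); cv2.polylines(c,[q.reshape(-1,1,2)],False,col,1)
draw(C+38*np.outer(np.cos(a),X)+38*np.outer(np.sin(a),Y),(0,0,255))
for s in(-5.5,5.5): draw(np.array([C+X*21+Y*s,C+X*37.5+Y*s]),(0,0,255))
cv2.imwrite("pics/w2c.png",c)
```

```text
(no output)
```

View pics/w2c.png

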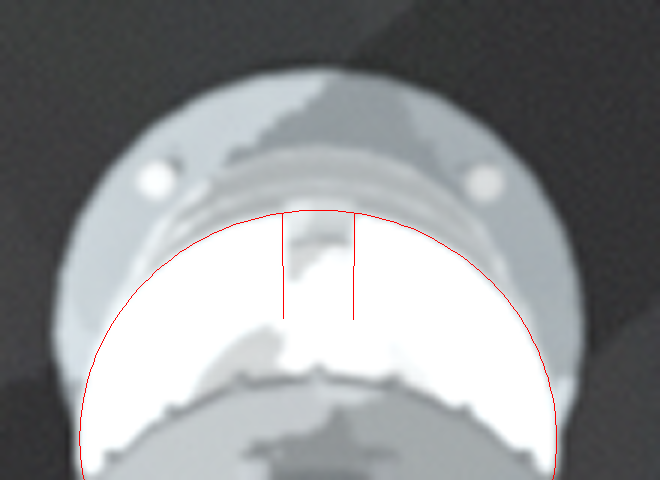

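Overlay matches the rim and notch to within about 0.3 mm. Lowering into the notches.

```bash
python3 -m inch '[[[0,0,1.5],[0,0,0]],[[0,0,3.5],[0,0,0]],[[0,0,4.4],[0,0,0]],[[0,0,4.8],[0,0,0]],[[0,0,5.2],[0,0,0]],[[0,0,5.6],[0,0,0]],[[0,0,5.9],[0,0,0]],[[0,0,6.2],[0,0,0]],[[0,0,6.4],[0,0,0]],[[0,0,6.4],[0,0,0]]]' 1
python3 - <<'E'
from h import *
st=robot.state();print(st["tcp_pos"],st["force"],st["moment"],st["gripper_width"])
E
```

```text
clock: 10.45
tcp_pos: [447.3, -132.7, 114.4]
tcp_rot: [-0.0, 0.771, 0.636, 0.0]
force: [0.1, -0.1, -0.7]
gripper_width: 13.4
[ 447.26131896 -132.71742771  114.41139166] [ 0.08922406 -0.08890145 -0.70920149] [ 0.2318156  -0.11347745  0.0184058 ] 13.37135877923073
```

```bash
python3 -m inch '[[[0,0,0.2],[0,0,0]],[[0,0,0.4],[0,0,0]],[[0,0,0.6],[0,0,0]],[[0,0,0.8],[0,0,0]],[[0,0,0.9],[0,0,0]],[[0,0,1.0],[0,0,0]],[[0,0,1.1],[0,0,0]],[[0,0,1.2],[0,0,0]],[[0,0,1.2],[0,0,0]],[[0,0,1.2],[0,0,0]]]' 1
python3 - <<'E'
from h import *
st=robot.state();print(st["tcp_pos"],st["force"],st["moment"],st["gripper_width"])
E
```

```text
clock: 11.45
tcp_pos: [447.5, -132.4, 103.2]
tcp_rot: [0.0, 0.771, 0.637, 0.0]
force: [-1.0, 1.7, 6.3]
gripper_width: 13.5
[ 447.52194415 -132.41675133  103.18660806] [-0.9783689   1.65398268  6.28518574] [ 0.51978003  0.32372843 -0.00327036] 13.489855152586069
```

```bash
python3 -m inch '[[[0,0,0.1],[0,0,0]],[[0,0,0.2],[0,0,0]],[[0,0,0.3],[0,0,0]],[[0,0,0.3],[0,0,0]],[[0,0,0.3],[0,0,0]],[[0,0,0.3],[0,0,0]],[[0,0,0.3],[0,0,0]],[[0,0,0.3],[0,0,0]],[[0,0,0.3],[0,0,0]],[[0,0,0.3],[0,0,0]]]' 1
python3 - <<'E'
from h import *
st=robot.state();print(st["tcp_pos"],st["force"],st["moment"],st["gripper_width"])
E
```

```text
clock: 12.45
tcp_pos: [447.4, -132.1, 101.4]
tcp_rot: [0.001, 0.771, 0.637, -0.0]
force: [-5.2, 2.8, 18.1]
gripper_width: 13.4
[ 447.37257171 -132.14104371  101.41471377] [-5.15364184  2.81662767 18.05281809] [ 0.76228508  0.94335611 -0.03193955] 13.359320932002593
```

```bash
python3 -m inch '[[[0,0,-0.1],[0,0,0]],[[0,0,-0.1],[0,0,5]],[[0,0,-0.1],[0,0,10]],[[0,0,-0.1],[0,0,15]],[[0,0,-0.1],[0,0,20]],[[0,0,-0.1],[0,0,25]],[[0,0,-0.1],[0,0,30]],[[0,0,-0.1],[0,0,35]],[[0,0,-0.1],[0,0,40]],[[0,0,-0.1],[0,0,40]]]' 1
python3 - <<'E'
from h import *
st=robot.state();M=ik_yaw(st);print(st["tcp_pos"],st["force"],st["moment"],st["gripper_width"],np.degrees(np.arctan2(M[1,0],M[0,0])))
E
```

```text
clock: 13.45
tcp_pos: [448.3, -132.8, 101.6]
tcp_rot: [0.001, 0.943, 0.334, 0.001]
force: [-0.9, 2.6, 8.2]
gripper_width: 12.8
[ 448.27482532 -132.79938677  101.61790717] [-0.8940495   2.61973212  8.19387069] [0.48670053 0.23351776 0.03068271] 12.783439996520329 39.0177843777199
```

```bash
python3 -m inch '[[[0,0,0],[0,0,6]],[[0,0,0],[0,0,12]],[[0,0,0],[0,0,18]],[[0,0,0],[0,0,24]],[[0,0,0],[0,0,30]],[[0,0,0],[0,0,36]],[[0,0,0],[0,0,42]],[[0,0,0],[0,0,47]],[[0,0,0],[0,0,50]],[[0,0,0],[0,0,50]]]' 1
python3 - <<'E'
from h import *
st=robot.state();M=ik_yaw(st);print(st["tcp_pos"],st["force"],st["moment"],st["gripper_width"],np.degrees(np.arctan2(M[1,0],M[0,0])))
im=vision.get_image("wrist");t=vision.get_image("top");s=vision.get_image("scene")
cv2.imwrite("pics/w3.png",im[:,:,::-1]);cv2.imwrite("pics/s3.png",cv2.resize(s[90:200,230:340,::-1],(600,600),interpolation=cv2.INTER_CUBIC))
E
```

```text
clock: 14.45
tcp_pos: [448.0, -132.8, 101.6]
tcp_rot: [0.0, 0.995, -0.095, 0.001]
force: [-1.5, 1.9, 8.5]
gripper_width: 13.5
[ 447.96663399 -132.76197286  101.59132151] [-1.5228473   1.92485826  8.5284629 ] [0.48210535 0.40382942 0.10873751] 13.465648311395983 -10.911392395692435
```

View pics/w3.png

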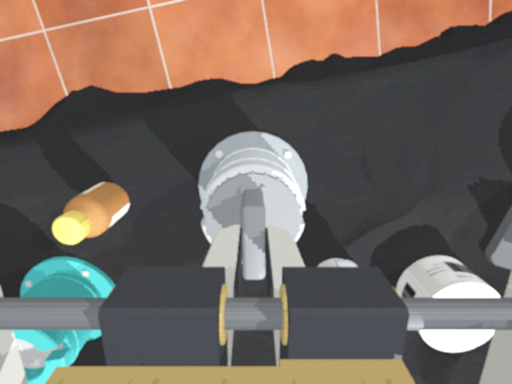

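View pics/s3.png

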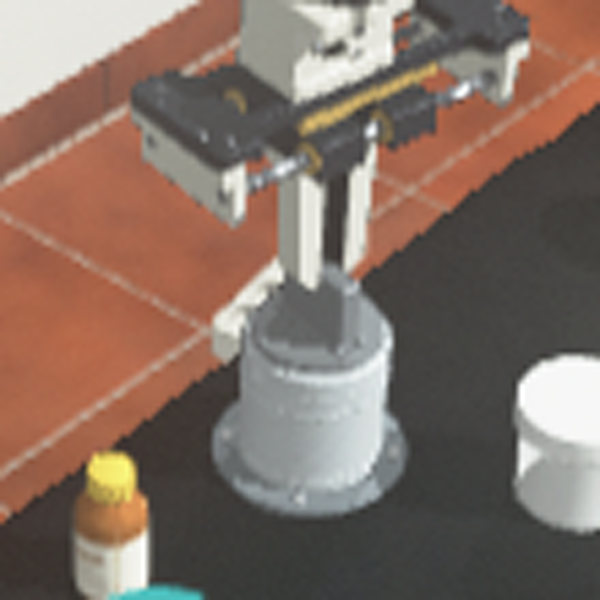

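Flange sits on the rim and the bar stayed in the jaws. Now firm up: press about 1 mm more and turn a few degrees further to confirm the stop.

```bash
python3 -m inch '[[[0,0,0],[0,0,1]],[[0,0,0],[0,0,2]],[[0,0,0],[0,0,3]],[[0,0,0],[0,0,3]],[[0,0,0.05],[0,0,3]],[[0,0,0.1],[0,0,3]],[[0,0,0.1],[0,0,3]],[[0,0,0.1],[0,0,3]],[[0,0,0.1],[0,0,3]],[[0,0,0.1],[0,0,3]]]' 1
python3 - <<'E'
from h import *
st=robot.state();M=ik_yaw(st);print(st["tcp_pos"],st["force"],st["moment"],st["gripper_width"],np.degrees(np.arctan2(M[1,0],M[0,0])))
E
```

```text
clock: 15.6
tcp_pos: [448.1, -132.7, 101.5]
tcp_rot: [0.0, 0.993, -0.12, 0.001]
force: [-2.7, 3.5, 14.7]
gripper_width: 13.4
[ 448.10755697 -132.67371448  101.47677361] [-2.73986608  3.49273839 14.68620013] [0.66760808 0.66510021 0.28868557] 13.436315800558303 -13.803867421947498
```

```bash
python3 -m inch '[[[0,0,0],[0,0,1]],[[0,0,0],[0,0,2]],[[0,0,0],[0,0,2]],[[0,0,0],[0,0,2]],[[0,0,0],[0,0,2]],[[0,0,0],[0,0,2]],[[0,0,0],[0,0,2]],[[0,0,0],[0,0,2]],[[0,0,0],[0,0,2]],[[0,0,0],[0,0,2]]]' 1
python3 - <<'E'
from h import *
st=robot.state();M=ik_yaw(st);print(st["tcp_pos"],st["force"],st["moment"],st["gripper_width"],np.degrees(np.arctan2(M[1,0],M[0,0])))
im=vision.get_image("wrist");s=vision.get_image("scene")
cv2.imwrite("pics/w4.png",cv2.resize(im[120:290,190:320,::-1],None,fx=3.5,fy=3.5,interpolation=cv2.INTER_CUBIC));cv2.imwrite("pics/s4.png",cv2.resize(s[90:200,230:340,::-1],(600,600),interpolation=cv2.INTER_CUBIC))
E
```

```text
clock: 16.6
tcp_pos: [448.1, -132.6, 101.4]
tcp_rot: [0.0, 0.991, -0.137, 0.001]
force: [-2.8, 2.9, 14.6]
gripper_width: 13.4
[ 448.13966768 -132.5524504   101.41567923] [-2.82118992  2.8763453  14.62870956] [0.620212   0.61910587 0.46374533] 13.390711071109601 -15.72397473925189
```

View pics/w4.png

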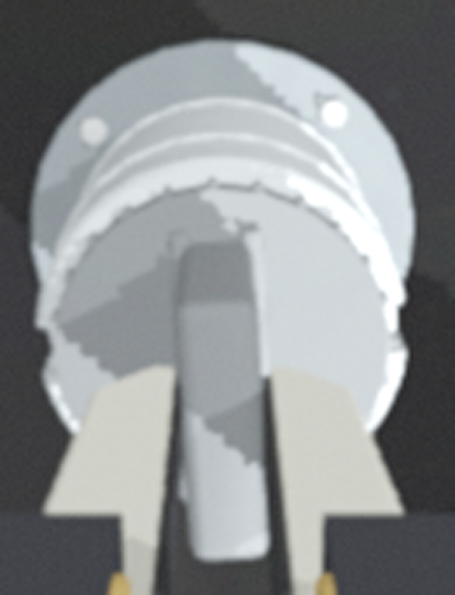

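View pics/s4.png

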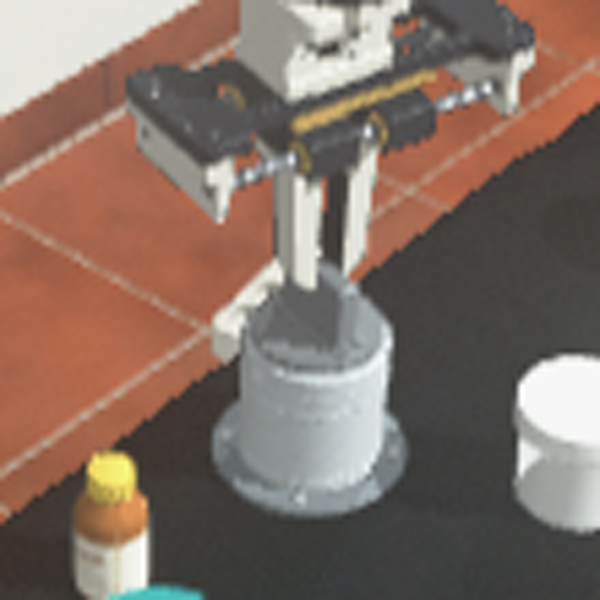

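Run:
```python
from h import *
st=robot.state();print(st["clock"],st["tcp_pos"],st["force"],st["moment"],st["gripper_width"])
robot.close_job()
```

```text
16.7 [ 448.16377472 -132.55272454  101.43405362] [-2.52220782  4.04770692 14.39527138] [0.72650197 0.67172102 0.51616576] 13.641137930546988
the job is handed in; nothing more can be done
```

The canister is closed: the grey cap is in the notches, pressed down until its flange is flush on the rim, and turned clockwise to its stop. I handed the job in at 16.7 s, with the gripper still holding the cap turned and pressed.

- **Pressed home:** the last reading was about 14.4 N downward, more than the spring's 9 N, so the rim is taking the rest. The TCP height of 101.4 mm is within about 0.2 mm of the height expected when flush, and the pictures show no gap.
- **At the stop:** the torque about the vertical rose from 0.11 to about 0.5 N m over the last 5° of turning, well above the 0.15 N m return spring. The tool had turned about 95°, roughly 5° past the nominal stop. The bar now sits about 3° skewed in the jaws, which fits the cap being held at its stop.
- **Lateral force:** a sideways force of about 3–5 N remains on the tool, and I did not correct it.
- **Bystanders:** the gripper and cap never came near the bottle, carton or specimen cup. The bottle and the cup are unmoved in the last scene crop. The carton is outside that crop; it was last seen unmoved in the scene picture taken before the cap went in.

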